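Hold a resin specimen over the light base

TASK

First slide the brightness slider of the light base until its grip stands level with the index tab beside the track. Then pick up the long resin block, lift it over the rack of corked tubes and hold it level over the middle of the lit window, its long sides along the window's long sides, with a gap of about a centimetre to the glass, which it must never touch. Finish still holding it there, motionless in the gripper; do not bump the rack, and leave the other loose things where they stand.

Things in the scene. Friction and masses are not known exactly. Their poses are not given: they have to be found in the camera images.
- block_center (a point): The long resin block to hold: plain honey-coloured cast resin, 72 x 32 x 40 mm (x, y, z), about 70 to 150 g, standing loose on the table. The point is its centre, 20 mm above its underside; x along its length, y across, z up. It is gripped across its 32 mm width (along y), near mid-length; a half turn about z makes no difference. It and the cube and dome change places and it may have any yaw.
- window (a point): Centre of the light base's window, on the glass surface, 45 mm above the table. The window is pale and flat, 56 mm (x) by 100 mm (y), its long sides along y, with a grey border, flush with the top of the light base; z up. So the block's x must run along this y, either way round, and the block's centre belongs about 30 mm above this point.
- dimmer_grip (a point): Centre of the black slider grip of the light base: 26 mm (x) by 18 mm (y, the way it slides) by 30 mm high, its underside on the light base's top 45 mm above the table, so its top is 75 mm above the table. Axes as the light base's. It slides along its y with about 1.5 N of friction and stays where it is left.
- dimmer (a joint): Slider position in m: 0 at the low end, 0.08 at the high end; grows as the grip moves along the light base's +y.
- index_tip (a point): Tip of the small dark steel index tab (21 mm long, 12 mm wide, 5 mm high) that lies fixed on the light base's top beside the slider track, between track and window; its point faces the track. Its x points from the tip towards the window, square to the track, and its y runs along the track. The slider is set when dimmer_grip and this tip have the same coordinate along y.
- light: The light base: fixed white box, 200 mm (x) by 240 mm (y) by 45 mm high; origin under its centre, z up, yaw up to about 0.3 rad. The window's centre is at x +40 mm, y 0; the slider track runs along y at x -62 mm, 100 mm long. A low glass dish, 15 mm high, stands between it and the robot.
- rack: Fixed wooden rack with five corked glass tubes in a row, between the resin specimens and the light base: 212 mm long (x), 52 mm wide (y); wood 45 mm high, tubes with corks up to 123 mm high. Origin under its centre. Not to be bumped. A flat box, 32 mm high, lies beyond the resin specimens.
- cube_center (a point): Bystander: resin cube, 38 mm; its centre, 19 mm up.
- dome_center (a point): Bystander: round resin dome, 48 mm across, 31 mm high; point on its axis, 15 mm up.
- vial_a_center (a point): Bystander: corked tube standing loose at the robot's end of the rack, 32 mm across, 90 mm high; its centre, 45 mm up.
- vial_b_center (a point): Bystander: corked tube standing loose beside the far end of the rack, 32 mm across, 90 mm high; its centre, 45 mm up.
- bottle_center (a point): Bystander: amber bottle, 56 mm across, 120 mm high, on the right of the light base; its centre, 60 mm up.
- block: The same long resin block; origin at the centre of its underside.
Things that resemble listed ones, but are neither listed nor needed, are in the scene too. Leave any blue, green or red look-alike of the block alone.

How it is judged (in metres and radians):
On the way, in this order (a step that is already met when the one before it is completed fails the run):
1. the slider grip stands level with the index tab, the block still standing on the table (y of dimmer_grip in the frame of index_tip between -0.005 and 0.005 m and height (world z) of block_center below 0.03 m), for 0.2 s.
2. the block is lifted (height (world z) of block_center above 0.06 m), for 0.1 s.
At the end, for the whole second after the job is handed in: Slider grip within 5 mm of the index tab along the track. Block held in the fingers, still, off the light base: centre within 10 mm of the window's (from above), long axis within 0.15 rad of the window's, tilt under 0.12 rad, 4 to 20 mm of air below it (y of dimmer_grip in the frame of index_tip between -0.005 and 0.005 m and horizontal distance between block_center and window below 0.01 m and z of block_center in the frame of window between 0.024 and 0.04 m and angle between the x axis of block_center and the y axis of window, either way round below 0.15 rad and angle between block_center's own z axis and vertical below 0.12 rad and linear speed of block below 0.02 m/s and contact force between block and the fingers above 1 N and contact force between block and light below 0.1 N); the arm keeps its last pose, push and grip.
It fails at once if the block touches the light base (contact force between block and light above 0.5 N).
It fails at once if the rack is bumped (contact force between rack and anything else above 2 N).
It fails at once if one of the other loose things is moved by more than 20 mm (distance of any of cube_center, dome_center, vial_a_center, vial_b_center, bottle_center from where it was at the start of the episode above 0.02 m).
It also fails if it takes over 61 s, if anything falls off the work surface, if the arm or the gripper's body presses on something with over 40 N, if the wrist force passes 120 N, or if a joint passes its speed limit or range.

ROBOT

A 6-joint arm with a two-finger parallel gripper is mounted at the origin on the work surface. World frame = base frame: x ahead of the robot, y to its left, z up, the work surface at z = 0. Lengths are in m, angles in degrees, forces in N, time in s.
With the tool pointing down it reaches from about 0.375 to 0.975 m from the base axis. Payload 3.8 kg.
Tool frame: the origin (TCP) lies between the finger pads; the fingertips stand 25 mm ahead of it and the grasp point (between the pads) lies 6 mm ahead of it; z points along the fingers, y is the line along which they close (so a half turn about z gives the same grasp; the last joint's range is limited). The gripper opens to 88 mm and grips with 3 to 60 N. Pads are 18 mm wide; open, the fingers measure 123 mm over their backs; the gripper's body (75 mm by 187 mm) begins 45 mm behind the grasp point.
Start: joints at [-71.098, 15.12, 91.902, -0, 72.978, -2.114], TCP at [0.242, -0.63, 0.264] pointing down, gripper open.
Joint ranges: [-150.88, 150.88], [-54.13, 125.18], [17.81, 147.31], [-75.09, 255.09], [0, 152.58], [-146.25, 146.25]. Speed limits (degrees/s): [147.25, 147.25, 180, 180, 180, 180].

INTERFACE

Orientations are given as [roll, pitch, yaw] about the fixed x, y, z axes, in that order (R = Rz(yaw) Ry(pitch) Rx(roll)).
In Python, from rig import ctrl gives the robot as it stands.
- The arm moves only by the tool play_rows, never from a script. Its argument "increments" is one flat list of numbers, 7 for each row, row after row: the shift along the tool's x, y, z as a fraction of full scale, then the turn, a rotation vector about the tool's x, y, z as a fraction of full scale, then the opening, from 0 (shut) to 1 (fully open). A call has 1 to 8 rows; each row is the pose to reach, as a shift and turn from the pose commanded when the call began, along the tool's axes at that moment, turning the shorter way round; what a row does not reach only later rows make up. Full scale, the value 1, is 12 cm for a shift and 360 degrees for a turn. A row lasts 1/8 s, in which the tool goes at most 62.5 mm and 10.7 degrees, less where a joint would pass 70% of its speed; a pose out of reach is approached as far as the arm can. A call with a number of a shift or a turn outside -1 to 1 is refused whole. A call with a gripper value outside its range is refused whole. The fingers move at their own pace and stop on an object; "grip_force" is the grip in N (left out, the last holds). Time passes only in rows, so rows that repeat a pose let the fingers close. It gives the time, the measured TCP pose, the force, the opening and the grip force at its end, in the units of the state.
- ctrl.read_state(): the state, without advancing time (a new reading comes with each control period).
- ctrl.capture(name): name is "scene" or "top" or "wrist"; returns the picture (420x560x3 uint8, blue, green, red); there is no depth.
- ctrl.camera_info(name): a dict with "fx", "fy", "cx", "cy" (pixels), "k1" (the pictures are not rectified: a ray, as slopes to the right and down, at radius r is drawn at 1 + k1 r^2 times it, then the intrinsics apply), "R" (3x3) and "t" (3): a world point X has camera coordinates R X + t. Camera axes: x right, y down, z forward; pixel columns grow to the right and rows downward; lengths in m; the calibration is good to about 2 mm. A picture is of the moment at which its call begins: read the wrist's pose just before it. camera_info takes no time and is no camera call; for the wrist camera it gives the pose at the moment of the call.
- ctrl.job_done(): hands the job in; it is judged then, once.
The state is a dict: "time_s": time; "qpos": joint angles; "qd": joint speeds; "effort": joint torques, N m; "tool_pos": TCP position; "tcp_rot": TCP orientation; "contact_force": force on the tool from outside, world axes, zero at the start; "ft_torque": the same for the moment, N m; "width": finger opening in m; "gripper_force": force on a finger pad.
Only numpy, scipy, OpenCV 4.12 (cv2) and the standard library are available. Lean on these libraries where they do the work, as an engineer would, in place of code of your own. Each camera call takes 0.05 s, during which the arm holds its last target. There are 200 camera calls.

## Working session

There is one attempt and no reset: what is moved stays moved. The work goes in short steps, Python scripts to look and compute and a tool call to move; the robot and the scene stay as the last step left them, time stands still between calls to the robot, and variables do not carry over. Pictures are saved under pics/ and viewed, at most 10 in all, crops included, and the job is handed in when it is done.

Besides the shell and the picture viewer there is one more tool, called after "Request:" as name(argument=value, ...), one argument or row to a line, values as JSON. play_rows: Moves the arm, as the interface text tells. Shift numbers are shares of 12 cm and turn numbers shares of 360 degrees, none past 1 either way. Its arguments: {"type":"object","properties":{"increments":{"type":"array"},"grip_force":{"type":"number"}},"required":["increments"]}

```bash
mkdir -p pics; python3 - <<'E'
from rig import ctrl
import cv2
print(ctrl.read_state())
for n in ("scene","top"):
    cv2.imwrite(f"pics/{n}0.png",ctrl.capture(n)); print(n,ctrl.camera_info(n))
E
```

```text
{'time_s': 0.0, 'qpos': array([-7.10991772e+01,  1.51679814e+01,  9.19804938e+01,  1.47748987e-05,
        7.29772651e+01, -2.11489446e+00]), 'qd': array([-0.02244132, -0.00725828, -0.10260105, -0.02359387, -0.01702911,
        0.03630694]), 'effort': array([-2.79800719e-03, -5.02118969e+01, -3.56877923e+01,  7.27066258e-02,
        2.94315896e-02, -1.72363498e-04]), 'tool_pos': array([ 0.24185102, -0.62948748,  0.26240895]), 'tcp_rot': array([-1.79874346e+02, -4.65435826e-03,  2.10157079e+01]), 'contact_force': array([ 0.18844603, -0.33307091, -0.05285317]), 'ft_torque': array([0.01754044, 0.03550918, 0.01389644]), 'gripper_force': 0.0, 'width': 0.08799523940243452}
scene {'fx': 475.6912501454215, 'fy': 475.6912501454215, 'cx': 279.6210441858007, 'cy': 204.45708345974953, 'k1': -0.1221092566158622, 'R': array([[-0.87045442,  0.49219145,  0.00752847],
       [ 0.28000895,  0.50766645, -0.81478203],
       [-0.4048507 , -0.70712259, -0.57971852]]), 't': array([ 0.53306744, -0.0866171 ,  1.42908115])}
top {'fx': 542.0335603675902, 'fy': 542.0335603675902, 'cx': 275.6114133407096, 'cy': 210.2960293298393, 'k1': -0.11577980610885684, 'R': array([[-0.00304818, -0.99999274, -0.00228455],
       [-0.98874376,  0.00335562, -0.14958112],
       [ 0.1495877 ,  0.00180289, -0.98874682]]), 't': array([-0.05239039,  0.58277944,  1.32193604])}
```

View pics/top0.png

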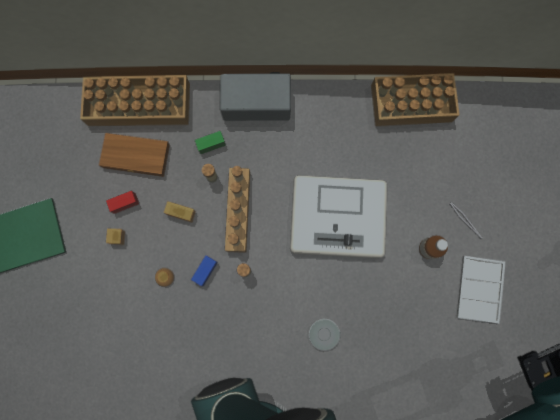

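View pics/scene0.png

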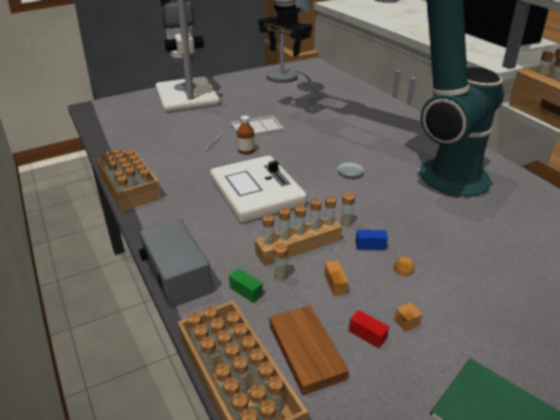

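The top picture shows the light base around (339,217), its window at (340,199), the slider grip at (348,240) and the index tab at (335,228). The rack is at (237,208).

Candidates for the block are honey (179,212), blue (204,271), red (121,201) and green (210,141). The cube is at (115,237) and the dome at (165,277). Only the one at (179,212) is both honey-coloured and elongated, so I'll confirm it in a crop.

```bash
cat > h.py <<'E'
import numpy as np, cv2
from rig import ctrl
def K(i): return np.array([[i['fx'],0,i['cx']],[0,i['fy'],i['cy']],[0,0,1.]]), np.array([i['k1'],0,0,0,0.])
def px2w(i,uv,z):
    k,d=K(i); n=cv2.undistortPoints(np.array(uv,float).reshape(-1,1,2),k,d).reshape(-1,2)
    R,t=np.array(i['R']),np.array(i['t']); C=-R.T@t
    D=np.c_[n,np.ones(len(n))]@R; return C+D*((z-C[2])/D[:,2])[:,None]
def w2px(i,X):
    k,d=K(i); return cv2.projectPoints(np.array(X,float).reshape(-1,1,3),cv2.Rodrigues(np.array(i['R']))[0],np.array(i['t'],float),k,d)[0].reshape(-1,2)
E
python3 - <<'E'
from h import *
i=ctrl.camera_info('top'); im=cv2.imread('pics/top0.png')
print('C',-np.array(i['R']).T@i['t'])
a=cv2.resize(im[190:235,150:210],None,fx=8,fy=8,interpolation=cv2.INTER_CUBIC)
b=cv2.resize(im[170:265,285:395],None,fx=6,fy=6,interpolation=cv2.INTER_CUBIC)[:,:]
b=cv2.resize(im[170:262,288:390],None,fx=6,fy=6,interpolation=cv2.INTER_CUBIC)
b=b[:,:]; a=cv2.resize(im[195:230,160:200],None,fx=4.5,fy=4.5,interpolation=cv2.INTER_CUBIC)
c=np.zeros((552,800,3),np.uint8); c[:,:612]=b; c[:a.shape[0],618:618+a.shape[1]]=a
cv2.imwrite('pics/crop1.png',c)
L=lambda z,*p:np.round(px2w(i,p,z)[:,:2],4).tolist()
print('light corners guess',L(.045,(294,177),(386,180),(384,257),(292,252)))
print('win',L(.045,(340,199)),'grip',L(.075,(348,240)),'idx',L(.05,(335,230)),'block',L(.04,(179,212)))
print('rack',L(.045,(229,170),(249,170),(246,250),(226,250)))
E
```

```text
C [ 0.37831447 -0.05672889  1.39411317]
light corners guess [[0.6679, -0.1013], [0.6596, -0.3361], [0.4635, -0.3246], [0.4773, -0.0948]]
win [[0.6108, -0.2172]] grip [[0.5038, -0.2312]] idx [[0.5314, -0.2024]] block [[0.5796, 0.1907]]
rack [[0.6868, 0.0643], [0.6865, 0.0132], [0.4826, 0.0198], [0.4827, 0.0698]]
```

View pics/crop1.png

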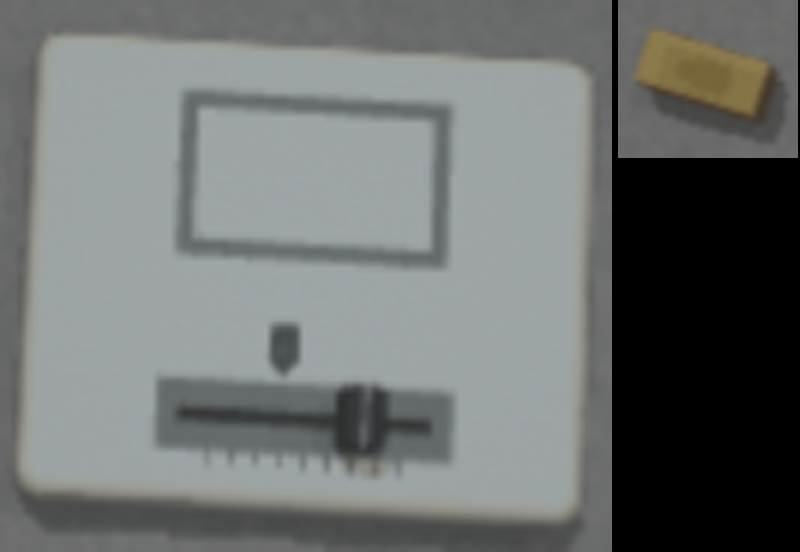

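The crop confirms the block: honey-coloured, elongated, at about (179,212). It also shows the window outline, the index tip at crop (284,375) and the grip at crop (362,418), which lies to the right of the tab and so must move towards +y.

```bash
cat >> h.py <<'E'
def crop2px(p,o,s): return (np.array(p,float)+.5)/s-.5+np.array(o)
E
python3 - <<'E'
from h import *
i=ctrl.camera_info('top'); im=cv2.imread('pics/top0.png')
f=lambda P,z:px2w(i,crop2px(P,(288,170),6),z)[:,:2]
w=f([(183,91),(453,104),(446,267),(177,253)],.045); wc=w.mean(0)
print('win',wc,np.linalg.norm(np.diff(w,axis=0),axis=1))
dy=(w[0]-w[1])+(w[3]-w[2]); s=f([(177,412),(432,427)],.045); ds=s[0]-s[1]
yw=np.degrees(np.arctan2(-dy[0],dy[1])); ys=np.degrees(np.arctan2(-ds[0],ds[1])); print('yaw win/slot',yw,ys, 'slot',s, np.linalg.norm(ds))
a=np.radians((yw+ys)/2); ex=np.array([np.cos(a),np.sin(a)]); ey=np.array([-ex[1],ex[0]])
tip=f([(284,375)],.0475)[0]; g=f([(362,420)],.06)[0]; gt=f([(363,415)],.075)[0]
for n,p in(('tip',tip),('grip60',g),('griptop',gt),('slotmid',s.mean(0))): print(n,p,'light-rel-window',(p-wc)@ex,(p-wc)@ey)
# block: predicted silhouettes fit
hsv=cv2.cvtColor(im,cv2.COLOR_BGR2HSV); m=cv2.inRange(hsv,(12,90,60),(32,255,255)); 
n,l,st,c=cv2.connectedComponentsWithStats(m)
k=l[212,179]; M=(l==k).astype(np.uint8); print('block px',st[k],c[k])
from scipy.optimize import minimize
S=4
Ml=cv2.resize(M*255,None,fx=S,fy=S,interpolation=cv2.INTER_LINEAR)>127
def sil(v):
    x,y,t=v; q=np.array([[sx*.036,sy*.016,z] for sx in(-1,1) for sy in(-1,1) for z in(0,.04)])
    R=np.array([[np.cos(t),-np.sin(t)],[np.sin(t),np.cos(t)]]); X=np.c_[q[:,:2]@R.T+[x,y],q[:,2]]
    h=cv2.convexHull((((w2px(i,X)+.5)*S-.5)*16).astype(np.int32)); o=np.zeros(Ml.shape,np.uint8); cv2.fillConvexPoly(o,h,1,shift=4); return o>0
cost=lambda v:(sil(v)^Ml).sum()
best=min((minimize(cost,[.575,.187,t],method='Nelder-Mead',options=dict(initial_simplex=np.array([.575,.187,t])+np.array([[0,0,0],[.01,0,0],[0,.01,0],[0,0,.2]]))) for t in np.arange(0,3.1,.4)),key=lambda r:r.fun)
print('block',best.x,np.degrees(best.x[2]),best.fun/Ml.sum())
E
```

```text
win [ 0.60994042 -0.21736694] [0.11464882 0.06990115 0.11334196]
yaw win/slot -3.0669309550309425 -3.6436588085608816 slot [[ 0.51139507 -0.15772614]
 [ 0.50461357 -0.2642201 ]] 0.10670966683308934
tip [ 0.5264361  -0.20241294] light-rel-window -0.08423639774763436 0.010041072598389144
grip60 [ 0.50625579 -0.23297709] light-rel-window -0.10259326958398035 -0.021651786170240148
griptop [ 0.50686214 -0.23144863] light-rel-window -0.1020774222819026 -0.020090458365472106
slotmid [ 0.50800432 -0.21097312] light-rel-window -0.10213557392880462 0.0004168004504101252
block px [164 202  30  19 356] [178.84550562 211.03932584]
block [0.58509227 0.19547165 1.21824908] 69.80053086176895 0.19747013352073084
```

Request:
play_rows(
  increments=[0.81,-0.57,0,0,0,0.0675,1,0.81,-0.57,0,0,0,0.0675,1,0.81,-0.57,0,0,0,0.0675,1,0.81,-0.57,0,0,0,0.0675,1],
)

```text
time_s: 0.6
tool_pos: [0.3086, -0.5307, 0.2634]
tcp_rot: [-180.0, 0.0, -3.2]
contact_force: [-0.0, 0.1, 0.9]
width: 0.0882
gripper_force: 0.0
```

Request:
play_rows(
  increments=[0.5,-0.86,0,0,0,0,0.7,0.5,-0.86,0,0,0,0,0.7,0.5,-0.86,0,0,0,0,0.7],
)

```text
time_s: 0.98
tool_pos: [0.3753, -0.4297, 0.2634]
tcp_rot: [-179.9, 0.0, -3.0]
contact_force: [0.4, -0.5, 0.9]
width: 0.0622
gripper_force: 0.0
```

Request:
play_rows(
  increments=[0.5,-0.86,0,0,0,0,0.7,0.5,-0.86,0,0,0,0,0.7,0.5,-0.86,0,0,0,0,0.7],
)

```text
time_s: 1.35
tool_pos: [0.441, -0.331, 0.2636]
tcp_rot: [-180.0, -0.0, -3.1]
contact_force: [-0.1, -1.0, 0.6]
width: 0.062
gripper_force: 0.0
```

Request:
play_rows(
  increments=[0.5,-0.86,0.4,0,0,0,0.7,0.5,-0.86,0.4,0,0,0,0.7,0.5,-0.86,0.4,0,0,0,0.7,0.5,-0.86,0.4,0,0,0,0.7],
)

```text
time_s: 1.85
tool_pos: [0.5054, -0.2343, 0.2156]
tcp_rot: [179.9, 0.0, -3.3]
contact_force: [-0.2, -0.4, 0.6]
width: 0.0617
gripper_force: 0.0
```

```bash
python3 - <<'E'
from h import *
s=ctrl.read_state(); i=ctrl.camera_info('wrist'); im=ctrl.capture('wrist'); cv2.imwrite('pics/w1.png',im)
import json; json.dump({k:np.array(v).tolist() for k,v in i.items()},open('pics/w1.json','w'))
print(s['tool_pos'],s['tcp_rot'],s['time_s'],i)
E
```

```text
[ 0.50537421 -0.23427667  0.21557812] [ 1.79944017e+02  4.44505960e-02 -3.28662625e+00] 1.85 {'fx': 365.88307563771644, 'fy': 365.88307563771644, 'cx': 278.0031679258667, 'cy': 208.77411347749134, 'k1': 0.029075143574027334, 'R': array([[-5.72166044e-02, -9.98361713e-01,  3.87057965e-04],
       [-9.62553753e-01,  5.52673252e-02,  2.65397431e-01],
       [-2.64984025e-01,  1.48125757e-02, -9.64139022e-01]]), 't': array([-0.2036895 ,  0.47552695,  0.47945891])}
```

View pics/w1.png

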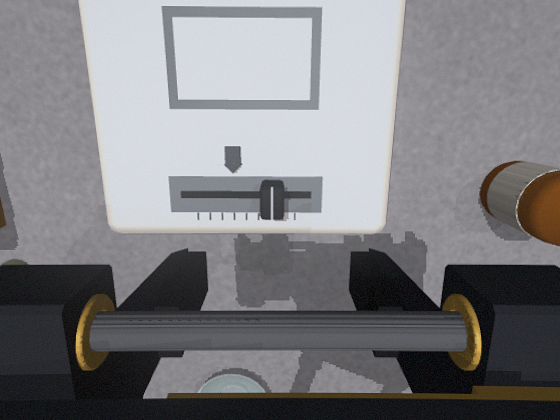

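The wrist picture shows the window outline from (163,7) to (322,109), the index tip at (233,173), the slot from (181,195) to (311,195) and the grip at (272,198).

```bash
python3 - <<'E'
from h import *
import json
i=json.load(open('pics/w1.json'))
f=lambda P,z:px2w(i,P,z)[:,:2]
w=f([(163,7),(322,7),(320.5,109),(168.5,109)],.045); wc=w.mean(0)
print('win',wc,np.linalg.norm(np.diff(w,axis=0),axis=1))
A=lambda d:np.degrees(np.arctan2(-d[0],d[1]))
s=f([(181,195),(311,195)],.045)
print('yaw',A(w[0]-w[1]),A(w[3]-w[2]),A(s[0]-s[1]), 'edges x', A(np.array([-1,1])*(w[0]-w[3])[::-1]),A(np.array([-1,1])*(w[1]-w[2])[::-1]))
a=np.radians(A((w[0]-w[1])+(w[3]-w[2])+(s[0]-s[1]))); ex=np.array([np.cos(a),np.sin(a)]); ey=np.array([-ex[1],ex[0]])
for n,p in(('tip',f([(233,173.5)],.0475)[0]),('griptop',f([(272,200)],.075)[0]),('slotmid',s.mean(0))): print(n,p,'rel win',(p-wc)@ex,(p-wc)@ey)
print(w2px(i,[[.5054,-.2343,.2156-.025],[.5054,-.2343,.075]]))
E
```

```text
win [ 0.60826559 -0.21346382] [0.11286496 0.06953964 0.11623656]
yaw -3.1219701343569772 -3.201252228426051 -3.274076442077597 edges x -5.016277071882731 -2.2344545947516097
tip [ 0.52493225 -0.19818618] rel win -0.08405578319088267 0.01060557032386163
griptop [ 0.50827752 -0.22870237] rel win -0.09898240397285248 -0.020792098912632152
slotmid [ 0.50622842 -0.20691611] rel win -0.10224353985575461 0.0008459434106428109
[[281.20271144 270.50950317]
 [279.8185281  203.35945717]]
```

Request:
play_rows(
  increments=[0,-0.035,0.6,0,0,0,0.6,0,-0.035,0.6,0,0,0,0.6,0,-0.035,0.8,0,0,0,0.6,0,-0.035,0.8,0,0,0,0.6],
)

```text
time_s: 2.4
tool_pos: [0.5048, -0.2293, 0.1194]
tcp_rot: [-180.0, 0.1, -3.4]
contact_force: [0.3, 0.1, -0.2]
width: 0.053
gripper_force: 0.0
```

Request:
play_rows(
  increments=[0,0,0.2,0,0,0,0.6,0,0,0.34,0,0,0,0.6,0,0,0.34,0,0,0,0.6,0,0,0.34,0,0,0,0.2,0,0,0.34,0,0,0,0.2,0,0,0.34,0,0,0,0.1,0,0,0.34,0,0,0,0.1,0,0,0.34,0,0,0,0.1],
  grip_force=8,
)

```text
time_s: 3.4
tool_pos: [0.5063, -0.2286, 0.0794]
tcp_rot: [180.0, -0.0, -3.3]
contact_force: [-0.5, 0.5, 2.5]
width: 0.0179
gripper_force: 8.0
```

```bash
python3 - <<'E'
from h import *
s=ctrl.read_state(); i=ctrl.camera_info('wrist'); im=ctrl.capture('wrist'); cv2.imwrite('pics/w2.png',im)
import json; json.dump({k:np.array(v).tolist() for k,v in i.items()},open('pics/w2.json','w'))
print(s['tool_pos'],s['tcp_rot'],s['time_s'],s['contact_force'],s['width'],s['gripper_force'])
E
```

```text
[ 0.50626901 -0.22863198  0.07939514] [ 1.79974727e+02 -4.02076190e-02 -3.28389048e+00] 3.4 [-0.54617012  0.46650129  2.46497118] 0.017889912482150685 8.000140159274451
```

View pics/w2.png

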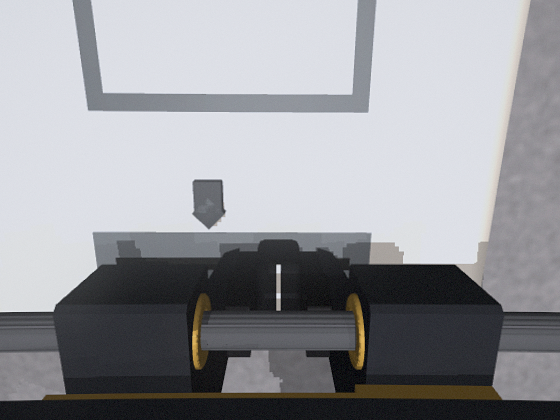

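The fingers now hold the slider grip at 17.9 mm opening, with its white line at (278,280). The index tip is at (209,228).

```bash
python3 - <<'E'
from h import *
import json
i=json.load(open('pics/w2.json'))
a=np.radians(-3.25); ex=np.array([np.cos(a),np.sin(a)]); ey=np.array([-ex[1],ex[0]])
t=np.array([.50627,-.22863])
for n,p,z in(('tip',(209,228.5),.0475),('grip front top centre',(279,241),.075),('winBL',(89,111),.045),('winBR',(368,111),.045)):
    q=px2w(i,[p],z)[0,:2]; print(n,q,(q-t)@ex,(q-t)@ey)
E
```

```text
tip [ 0.52495662 -0.19801873] 0.016921127252992756 0.03162143789263485
grip front top centre [ 0.52755906 -0.22882895] 0.02126610056845937 0.0010083096397340643
winBL [ 0.5769502  -0.15445832] 0.06636152422144209 0.07805944082522537
winBR [ 0.57068791 -0.26771084] 0.066529907648069 -0.035365950322752866
```

Request:
play_rows(
  increments=[0,-0.08,0,0,0,0,0.1,0,-0.16,0,0,0,0,0.1,0,-0.22,0,0,0,0,0.1,0,-0.258,0,0,0,0,0.1,0,-0.258,0,0,0,0,0.1,0,-0.258,0,0,0,0,0.1,0,-0.258,0,0,0,0,0.1],
)

```text
time_s: 4.32
tool_pos: [0.5082, -0.1965, 0.0794]
tcp_rot: [-180.0, -0.0, -3.3]
contact_force: [-0.7, 1.5, 5.5]
width: 0.018
gripper_force: 8.0
```

```bash
python3 - <<'E'
from h import *
s=ctrl.read_state(); i=ctrl.camera_info('wrist'); im=ctrl.capture('wrist'); 
cv2.imwrite('pics/w3.png',cv2.resize(im[160:320,180:380],None,fx=3,fy=3,interpolation=cv2.INTER_CUBIC))
import json; json.dump({k:np.array(v).tolist() for k,v in i.items()},open('pics/w3.json','w'))
print(s['tool_pos'],s['tcp_rot'],s['time_s'],s['contact_force'],s['width'],s['gripper_force'])
E
```

```text
[ 0.5082378  -0.19650422  0.07935986] [-1.79950230e+02 -4.46660046e-02 -3.27477797e+00] 4.325 [-0.7193899   1.5455802   5.46438833] 0.017956830444955676 8.000356372212991
```

View pics/w3.png

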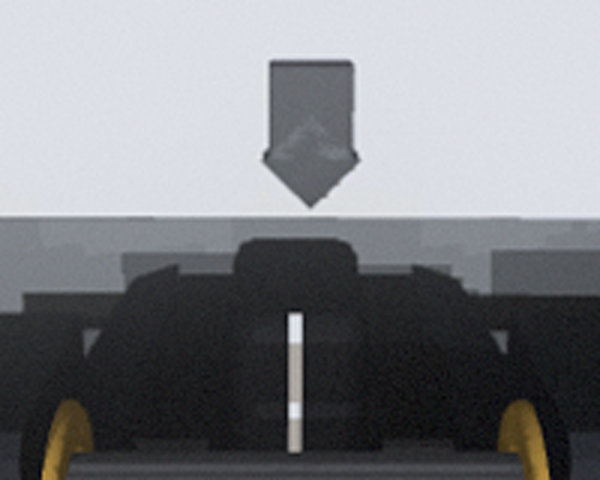

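Tip at crop (311,208), grip centre line at crop (295,330) and grip front edge centred at crop (296,240). I'll compare the two along the track.

```bash
python3 - <<'E'
from h import *
import json
i=json.load(open('pics/w3.json'))
a=np.radians(-3.25); ex=np.array([np.cos(a),np.sin(a)]); ey=np.array([-ex[1],ex[0]])
t=np.array([.50824,-.1965])
for n,p,z in(('tip',(311,208),.0475),('tipz50',(311,208),.05),('body',(311,62),.05),('line',(295,316),.075),('front',(296,241),.075)):
    q=px2w(i,crop2px([p],(180,160),3),z)[0,:2]; print(n,q,(q-t)@ex*1e3,(q-t)@ey*1e3)
E
```

```text
tip [ 0.52483188 -0.19837078] 16.671252230628998 -0.9271333921283111
tipz50 [ 0.52566716 -0.1983838 ] 17.505925382263417 -0.8927751759592719
body [ 0.54696054 -0.19951848] 38.829388690512296 -0.8184458075795596
line [ 0.52014965 -0.19579961] 11.850788238941076 1.374456601645269
front [ 0.52992949 -0.19647967] 21.6534553678934 1.2499380590633153
```

Request:
play_rows(
  increments=[0,0.012,0,0,0,0,0.1,0,0.012,0,0,0,0,0.1,0,0.012,0,0,0,0,0.1,0,0.012,0,0,0,0,0.1],
)

```text
time_s: 4.88
tool_pos: [0.5082, -0.198, 0.0794]
tcp_rot: [-180.0, -0.0, -3.3]
contact_force: [0.0, 0.6, 5.9]
width: 0.0184
gripper_force: 8.0
```

Request:
play_rows(
  increments=[0,0,0,0,0,0,0.4,0,0,0,0,0,0,0.5,0,0,0,0,0,0,0.5,0,0,-0.3,0,0,0,0.5,0,0,-0.7,0,0,0,0.6,0,0,-1,0,0,0,0.6,0,0,-1,0,0,0,0.7],
)

```text
time_s: 5.75
tool_pos: [0.5098, -0.1999, 0.2025]
tcp_rot: [179.9, -0.4, -3.3]
contact_force: [0.2, 0.3, 0.0]
width: 0.0602
gripper_force: 0.0
```

```bash
python3 - <<'E'
from h import *
s=ctrl.read_state(); i=ctrl.camera_info('wrist'); im=ctrl.capture('wrist'); 
cv2.imwrite('pics/w4.png',cv2.resize(im[100:260,180:380],None,fx=3,fy=3,interpolation=cv2.INTER_CUBIC))
import json; json.dump({k:np.array(v).tolist() for k,v in i.items()},open('pics/w4.json','w'))
print(s['tool_pos'],s['tcp_rot'],s['time_s'],s['contact_force'],s['width'],s['gripper_force'])
E
```

```text
[ 0.5098336  -0.19990946  0.2024731 ] [179.86032289  -0.38440097  -3.29042356] 5.75 [0.16796892 0.31360314 0.00075918] 0.06018422104958767 0.0
```

View pics/w4.png

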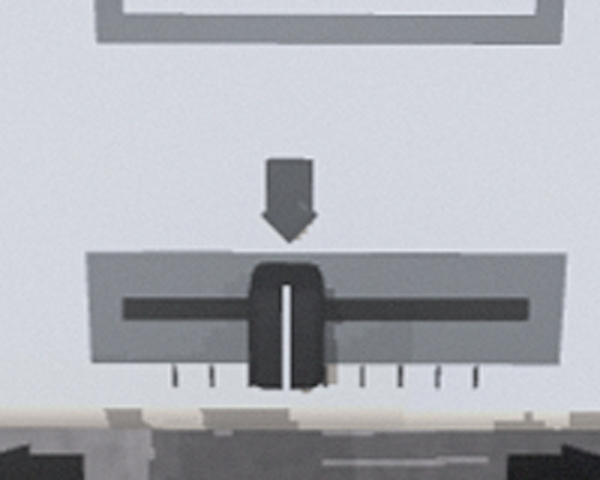

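The slider reads level: tip at crop x 290, grip line at crop x 287, so within about 1 mm. Next comes the block. I'll check clearances around it, vial_b in particular, from the first top picture.

```bash
python3 - <<'E'
from h import *
i=ctrl.camera_info('top'); im=cv2.imread('pics/top0.png')
L=lambda z,*p:np.round(px2w(i,p,z)[:,:2],3).tolist()
print('vial_b cork',L(.09,(208.5,169)),'vial_a',L(.09,(244,267)),'tube end',L(.123,(237,170)),'green top',L(.04,(210,141)),'blue',L(.04,(204,271)),'red',L(.04,(121,201)))
# block edge fit: top-face corners from crop1 (offset x618, scale 4.5, origin 160,195)
P=[(652,31),(775,64),(758,115),(637,80)]
q=px2w(i,crop2px(np.array(P)-[618,0],(160,195),4.5),.04)[:,:2]
print(q,q.mean(0),np.linalg.norm(np.diff(q,axis=0),axis=1)); d=(q[0]-q[1])+(q[3]-q[2]); print(np.degrees(np.arctan2(d[1],d[0])))
c=ctrl.camera_info('wrist'); C=-np.array(c['R']).T@c['t']; print('cam-tcp',C-ctrl.read_state()['tool_pos'])
E
```

```text
vial_b cork [[0.679, 0.111]] vial_a [[0.438, 0.022]] tube end [[0.669, 0.038]] green top [[0.765, 0.115]] blue [[0.431, 0.125]] red [[0.609, 0.341]]
[[0.6067655  0.22177706]
 [0.58762673 0.15135877]
 [0.55867091 0.16040874]
 [0.57876748 0.22956021]] [0.58295766 0.1907762 ] [0.07297279 0.03033714 0.07201249]
74.29845895402227
cam-tcp [ 0.06732417 -0.00244148  0.12080203]
```

Request:
play_rows(
  increments=[0.11,-0.99,0,0,0,-0.2156,0.7,0.11,-0.99,0,0,0,-0.2156,0.7,0.11,-0.99,0,0,0,-0.2156,0.7,0.11,-0.99,0,0,0,-0.2156,0.7,0.11,-0.99,0,0,0,-0.2156,0.7,0.11,-0.99,0,0,0,-0.2156,0.7,0.11,-0.99,0,0,0,-0.2156,0.7,0.11,-0.99,0,0,0,-0.2156,0.7],
)

```text
time_s: 6.8
tool_pos: [0.526, -0.0808, 0.196]
tcp_rot: [-179.7, 0.0, 74.5]
contact_force: [0.0, 0.5, 0.4]
width: 0.0618
gripper_force: 0.0
```

Request:
play_rows(
  increments=[0.775,-0.053,-0.06,0,0,0,0.7,0.775,-0.053,-0.06,0,0,0,0.7,0.775,-0.053,-0.06,0,0,0,0.7],
)

```text
time_s: 7.18
tool_pos: [0.5456, 0.0119, 0.2037]
tcp_rot: [-179.8, 0.0, 74.5]
contact_force: [0.4, -0.3, -0.5]
width: 0.0614
gripper_force: 0.0
```

Request:
play_rows(
  increments=[0.775,-0.053,0,0,0,0,0.7,0.775,-0.053,0,0,0,0,0.7,0.775,-0.053,0,0,0,0,0.7],
)

```text
time_s: 7.55
tool_pos: [0.5648, 0.102, 0.2042]
tcp_rot: [-179.8, 0.1, 74.5]
contact_force: [-1.0, 1.1, 0.2]
width: 0.0618
gripper_force: 0.0
```

Request:
play_rows(
  increments=[0.775,-0.053,0,0,0,0,0.7,0.775,-0.053,0,0,0,0,0.7,0.775,-0.053,0,0,0,0,0.7,0.775,-0.053,0,0,0,0,0.7],
)

```text
time_s: 8.05
tool_pos: [0.584, 0.1908, 0.2051]
tcp_rot: [-179.9, 0.1, 74.3]
contact_force: [-0.5, -0.2, 0.4]
width: 0.062
gripper_force: 0.0
```

```bash
python3 - <<'E'
from h import *
s=ctrl.read_state(); i=ctrl.camera_info('wrist'); im=ctrl.capture('wrist'); cv2.imwrite('pics/w5.png',im)
import json; json.dump({k:np.array(v).tolist() for k,v in i.items()},open('pics/w5.json','w'))
print(s['tool_pos'],s['tcp_rot'],s['time_s'],s['width'])
E
```

```text
[0.58400804 0.19075391 0.20505815] [-1.79918759e+02  1.14906752e-01  7.42867898e+01] 8.05 0.06200833715785366
```

View pics/w5.png

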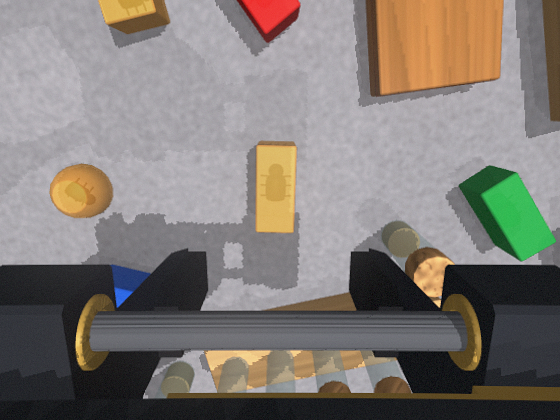

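The honey block lies at the middle, its top-face corners at (256,146), (296,146), (296,232) and (257,232), already aligned with the tool. Vial_b's cork is at (430,265).

```bash
python3 - <<'E'
from h import *
import json
i=json.load(open('pics/w5.json')); t=np.array([.58401,.19075]); a=np.radians(74.29)
tx=np.array([np.cos(a),np.sin(a)]); ty=np.array([np.sin(a),-np.cos(a)])
q=px2w(i,[(256,146),(296,146),(296.5,233),(257,233)],.04)[:,:2]; c=q.mean(0)
print(c,np.linalg.norm(np.diff(q,axis=0),axis=1)); d=(q[0]-q[3])+(q[1]-q[2]); print('yaw',np.degrees(np.arctan2(d[1],d[0])),'tool',(c-t)@tx,(c-t)@ty)
v=px2w(i,[(430,265)],.09)[0,:2]; print('vial_b',v,(v-c)@tx,(v-c)@ty)
E
```

```text
[0.58352289 0.19642815] [0.03089414 0.07102408 0.03256902]
yaw 74.7086324523999 tool 0.005334143452677342 -0.0020063743706032343
vial_b [0.67502887 0.12773519] -0.04134996976111767 0.10668761076063706
```

Request:
play_rows(
  increments=[0.1,-0.05,0.4,0,0,0,0.7,0.1,-0.05,0.8,0,0,0,0.7,0.1,-0.05,0.8,0,0,0,0.7,0.1,-0.05,0.8,0,0,0,0.7],
)

```text
time_s: 8.6
tool_pos: [0.5829, 0.2051, 0.1115]
tcp_rot: [179.9, -0.0, 74.3]
contact_force: [0.6, -0.1, 0.2]
width: 0.0616
gripper_force: 0.0
```

Request:
play_rows(
  increments=[0,0,0.3,0,0,0,0.7,0,0,0.5,0,0,0,0.7,0,0,0.65,0,0,0,0.7,0,0,0.65,0,0,0,0.7,0,0,0.65,0,0,0,0.7],
)

```text
time_s: 9.22
tool_pos: [0.5834, 0.2062, 0.0337]
tcp_rot: [179.9, -0.1, 74.3]
contact_force: [0.7, 0.2, 0.3]
width: 0.0617
gripper_force: 0.0
```

Request:
play_rows(
  increments=[0,0,0,0,0,0,0.25,0,0,0,0,0,0,0.25,0,0,0,0,0,0,0.25,0,0,0,0,0,0,0.25,0,0,0,0,0,0,0.25,0,0,0,0,0,0,0.25],
  grip_force=25,
)

```text
time_s: 9.98
tool_pos: [0.5827, 0.206, 0.0327]
tcp_rot: [179.9, -0.0, 74.3]
contact_force: [1.4, -0.2, 4.2]
width: 0.0316
gripper_force: 25.0
```

Request:
play_rows(
  increments=[0,0,-0.1,0,0,0,0.25,0,0,-0.25,0,0,0,0.25,0,0,-0.45,0,0,0,0.25,0,0,-0.65,0,0,0,0.25,0,0,-0.85,0,0,0,0.25,0,0,-0.95,0,0,0,0.25,0,0,-0.95,0,0,0,0.25],
)

```text
time_s: 10.85
tool_pos: [0.5828, 0.2061, 0.1477]
tcp_rot: [179.9, -0.1, 74.3]
contact_force: [-0.1, -0.5, -1.0]
width: 0.0319
gripper_force: 25.0
```

Request:
play_rows(
  increments=[0,0,-0.2,0,0,0,0.25,0,0,-0.4,0,0,0,0.25,0,0,-0.55,0,0,0,0.25,0,0,-0.55,0,0,0,0.25],
)

```text
time_s: 11.35
tool_pos: [0.5828, 0.2061, 0.2133]
tcp_rot: [179.9, -0.1, 74.3]
contact_force: [0.1, -0.2, -1.1]
width: 0.032
gripper_force: 25.0
```

Request:
play_rows(
  increments=[-0.15,0.05,0,0,0,-0.0346,0.25,-0.35,0.12,0,0,0,-0.0346,0.25,-0.6,0.21,0,0,0,-0.0346,0.25,-0.81,0.286,0,0,0,-0.0346,0.25,-0.81,0.286,0,0,0,-0.0346,0.25],
)

```text
time_s: 11.98
tool_pos: [0.5881, 0.1014, 0.2104]
tcp_rot: [-179.9, 0.0, 86.6]
contact_force: [0.3, 0.2, 0.1]
width: 0.0317
gripper_force: 25.0
```

Request:
play_rows(
  increments=[-0.2,0.02,0,0,0,0,0.25,-0.45,0.05,0,0,0,0,0.25,-0.7,0.08,0,0,0,0,0.25,-0.85,0.1,0,0,0,0,0.25],
)

```text
time_s: 12.48
tool_pos: [0.5948, 0.0002, 0.2112]
tcp_rot: [-179.9, -0.0, 86.8]
contact_force: [1.1, 0.4, -0.8]
width: 0.0317
gripper_force: 25.0
```

Request:
play_rows(
  increments=[-0.2,0.02,0,0,0,0,0.25,-0.45,0.05,0,0,0,0,0.25,-0.7,0.08,0,0,0,0,0.25,-0.85,0.1,0,0,0,0,0.25],
)

```text
time_s: 12.98
tool_pos: [0.6014, -0.1025, 0.2115]
tcp_rot: [-180.0, -0.0, 86.8]
contact_force: [-0.3, -0.5, -1.8]
width: 0.0313
gripper_force: 25.0
```

Request:
play_rows(
  increments=[-0.2,0.02,0,0,0,0,0.25,-0.45,0.05,0,0,0,0,0.25,-0.7,0.08,0,0,0,0,0.25,-0.85,0.1,0,0,0,0,0.25,-0.85,0.1,0,0,0,0,0.25,-0.85,0.1,0,0,0,0,0.25],
)

```text
time_s: 13.72
tool_pos: [0.6076, -0.2036, 0.2119]
tcp_rot: [-180.0, -0.1, 86.8]
contact_force: [-0.0, -0.8, -1.1]
width: 0.0312
gripper_force: 25.0
```

```bash
python3 - <<'E'
from h import *
import json
s=ctrl.read_state(); i=ctrl.camera_info('wrist'); im=ctrl.capture('wrist')
json.dump({k:np.array(v).tolist() for k,v in i.items()},open('pics/w6.json','w')); cv2.imwrite('pics/w6.png',im)
print(s['tool_pos'],s['tcp_rot'],s['time_s'],s['width'])
E
```

```text
[ 0.60761819 -0.20355721  0.21186064] [-1.79970819e+02 -5.09185047e-02  8.68048981e+01] 13.725 0.031177768651631976
```

View pics/w6.png

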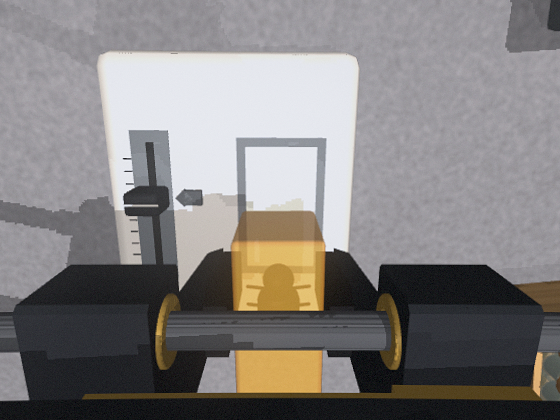

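The block hangs in the fingers, its front end's top edge at (233..323,242) and bottom edge at (238..316,212). The window border's visible end corners are (236,138) and (326,139), and the slider grip and tab are at (146,201) and (176,198).

```bash
python3 - <<'E'
from h import *
import json
i=json.load(open('pics/w6.json')); t=np.array([.60762,-.20356]); zt=.21186; a=np.radians(86.8)
tx=np.array([np.cos(a),np.sin(a)]); ty=np.array([np.sin(a),-np.cos(a)])
def f(P,z):
    q=px2w(i,P,z)[:,:2]-t; return np.round(np.c_[q@tx,q@ty]*1e3,1).tolist()
print('front top edge',f([(233,242),(323,242)],zt+.007)); print('front bottom edge',f([(238,212),(316,212)],zt-.033))
print('win far corners outer',f([(236,138),(326,139)],.045),'inner',f([(245,147),(316.5,147)],.045))
print('tip',f([(176,198)],.0475),'grip line',f([(144,205)],.075), f([(146,187)],.075))
for w in((.6083,-.2135),(.6099,-.2174)):
    q=np.array(w)-t; print('win from earlier, tool',q@tx*1e3,q@ty*1e3)
E
```

```text
front top edge [[26.7, -15.0], [26.7, 14.7]]
front bottom edge [[25.7, -17.7], [25.7, 16.4]]
win far corners outer [[47.3, -32.7], [46.5, 36.8]] inner [[40.4, -25.9], [40.4, 29.7]]
tip [[0.2, -81.8]] grip line [[1.6, -97.4]] [[14.9, -94.7]]
win from earlier, tool -9.88654257257355 1.2338054792757
win from earlier, tool -13.691147144894225 3.0490145714402552
```

Request:
play_rows(
  increments=[0,0.017,0.2,0,0,0,0.25,0,0.017,0.4,0,0,0,0.25,-0.004,0.017,0.6,0,0,0,0.25,-0.004,0.017,0.75,0,0,0,0.25,-0.004,0.017,0.8,0,0,0,0.25,-0.004,0.017,0.8,0,0,0,0.25],
)

```text
time_s: 14.52
tool_pos: [0.6097, -0.2048, 0.116]
tcp_rot: [-180.0, -0.0, 86.8]
contact_force: [0.5, -0.2, -0.2]
width: 0.0317
gripper_force: 25.0
```

Request:
play_rows(
  increments=[0,0,0.06,0,0,0,0.25,0,0,0.12,0,0,0,0.25,0,0,0.17,0,0,0,0.25,0,0,0.205,0,0,0,0.25,0,0,0.205,0,0,0,0.25,0,0,0.205,0,0,0,0.25,0,0,0.205,0,0,0,0.25,0,0,0.205,0,0,0,0.25],
)

```text
time_s: 15.52
tool_pos: [0.6098, -0.2052, 0.0918]
tcp_rot: [180.0, 0.0, 86.8]
contact_force: [0.7, -0.9, -0.9]
width: 0.032
gripper_force: 25.0
```

```bash
python3 - <<'E'
from h import *
s=ctrl.read_state(); im=ctrl.capture('top'); sc=ctrl.capture('scene')
a=cv2.resize(im[170:262,288:390],None,fx=4,fy=4,interpolation=cv2.INTER_CUBIC); b=cv2.resize(sc[140:230,195:315],None,fx=3.2,fy=3.2,interpolation=cv2.INTER_CUBIC)
c=np.zeros((560,800,3),np.uint8); c[:a.shape[0],:a.shape[1]]=a; c[:b.shape[0],412:412+b.shape[1]]=b
c[370:560,0:380]=im[110:300,60:440]
cv2.imwrite('pics/fin.png',c); cv2.imwrite('pics/top1.png',im)
print(s['tool_pos'],s['tcp_rot'],s['time_s'],s['width'],s['gripper_force'],s['contact_force'])
E
```

```text
[ 0.60983096 -0.20518807  0.09179087] [1.79974814e+02 6.51954542e-03 8.67861892e+01] 15.525 0.031974989322310216 24.986887886188924 [ 0.74103221 -0.91276142 -0.94935291]
```

View pics/fin.png

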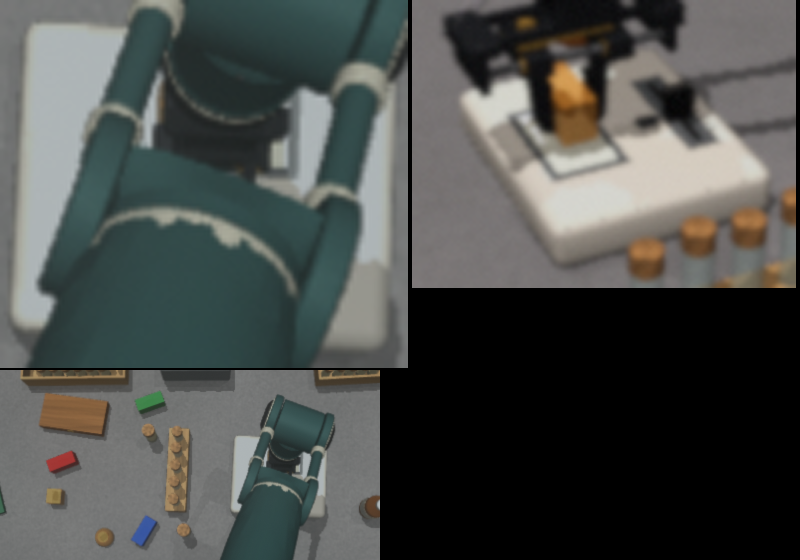

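The scene crop shows the block level over the window with air below it, and the bystanders stand where they were. I'll lower it 2.5 mm to centre the gap, let it settle and hand in.

Request:
play_rows(
  increments=[0,0,0.01,0,0,0,0.25,0,0,0.02,0,0,0,0.25,0,0,0.02,0,0,0,0.25,0,0,0.02,0,0,0,0.25,0,0,0.02,0,0,0,0.25,0,0,0.02,0,0,0,0.25,0,0,0.02,0,0,0,0.25,0,0,0.02,0,0,0,0.25],
)

```text
time_s: 16.62
tool_pos: [0.6097, -0.2051, 0.0891]
tcp_rot: [180.0, 0.0, 86.8]
contact_force: [-0.2, 0.7, -1.6]
width: 0.0321
gripper_force: 25.0
```

```bash
python3 -c "
from rig import ctrl
s=ctrl.read_state(); print(s['tool_pos'],s['tcp_rot'],s['contact_force'],s['gripper_force']); print(ctrl.job_done())"
```

```text
[ 0.60969142 -0.20513129  0.08913007] [1.79997406e+02 2.07884992e-03 8.67896893e+01] [-0.21802658  0.67959155 -1.59685226] 24.986883597448468
the job is handed in; nothing more can be done
None
```

I handed the job in at about 17 s, with no verdict returned: by my measurements the slider is within about 1 mm of the index tab, and the block is held still and level about 11 mm above the glass, within about 3 mm of the window's centre.

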